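# Dry-fit the infill pieces of a steel grille

### The job

Lay out the grille's infill pieces ready for tacking: stand the dark square boss in the middle cell, between the two rosettes, the copper sleeve in the cell directly behind the blue rosette, and the white hexagonal spacer in the cell directly in front of the red rosette ('behind' is the side away from the robot, 'in front' the side towards it), each upright on the bench and centred in its cell. Then stand the brass finial upright on top of the boss, in the middle. Leave the yellow tape measure, the orange magnet and the green tin where they lie.

Things in the scene. Friction and masses are not known exactly. Their poses are not given: they have to be found in the camera images.
- grille: Dark steel grille lying flat and fixed on the bench, 248 mm square, 3 by 3 open square cells at 80 mm pitch; bars 8 mm wide and 8 mm high, so each cell is 72 mm clear inside and open down to the bench top (z = 0). Origin: at the centre of the middle cell, on the bench. x and y run along the bars, +x to the cells behind (away from the robot), +y to the cells on the robot's left; it may be turned by up to about 12 degrees. Cell centres are at 0 and +-80 mm in x and y.
- red_rosette: Red flower-like rosette, 58 mm across, 12 mm high, fixed in the centre of the left or the right cell of the grille's middle row (the blue one is in the other). Origin: its centre, at bench height. Its frame is parallel to the grille's: +x points away from the robot, +y to the robot's left.
- blue_rosette: Blue flower-like rosette, 58 mm across, 12 mm high, fixed in the centre of the other outer cell of the middle row. Origin: its centre, at bench height. Its frame is parallel to the grille's: +x points away from the robot, +y to the robot's left.
- boss_c (a point): Dark grey square steel boss, loose, standing on the bench: 42 x 42 mm, 50 mm tall, flat on top, about 0.3 kg. The point is its centre, 25 mm above its foot; x and y are square to its sides, z up. Yaw is arbitrary.
- sleeve_c (a point): Copper sleeve, loose, standing: a round tube of 42 mm outer diameter, 30 mm bore, 50 mm tall, about 0.15 kg. The point is its centre, 25 mm above its foot; z up along its axis.
- spacer_c (a point): White-painted hexagonal spacer with a black dot on top, loose, standing: 36 mm across flats, 41 mm across corners, 50 mm tall, about 0.2 kg. The point is its centre, 25 mm above its foot; z up, x points square to one pair of its flats (the next flats are 60 degrees round).
- finial_c (a point): Brass turned finial, loose, standing on its foot: foot disc 38 mm in diameter and 6 mm thick, then a straight round shank 30 mm in diameter from 8 to 40 mm above the foot, then a dome to 54 mm. The point is on its axis, 27 mm above the underside of the foot; z up. About 0.15 kg.
- tape_c (a point): Bystander: yellow tape-measure case with a black disc on top, 56 x 50 mm (a tab makes it 64 mm long), 34 mm high, loose. The point is its centre, 17 mm up. Not to be moved.
- magnet_c (a point): Bystander: flat orange triangular welding magnet, legs about 50 mm, 16 mm high, loose. The point is near its middle, 8 mm up. Not to be moved.
- tin_c (a point): Bystander: small round green tin with a green lid, 51 mm in diameter, 45 mm high, loose. The point is its centre, 22 mm up. Not to be moved.
Not all that is in view belongs to the job. What is shaped like the part that bears finial_c but purple is not meant.

How it is judged:
By the outcome, as a careful person would: the job done as asked, in the order asked, and still so for the second after the job is handed in, with the robot touching nothing.
It also fails if it takes over 112 s, if anything falls off the work surface, if the arm or the gripper's body presses on something with over 40 N, if the wrist force passes 120 N, or if a joint passes its speed limit or range.

### The arm

A 7-joint arm with a two-finger parallel gripper is mounted at the origin on the work surface. World frame = base frame: x ahead of the robot, y to its left, z up, the work surface at z = 0. Lengths are in m, angles in rad, forces in N, time in s.
With the tool pointing down it reaches from about 0.4 to 0.875 m from the base axis. Payload 6.5 kg.
Tool frame: the origin (TCP) lies at the very end of the fingers, on their centre line; the grasp point (between the pads) lies bot.tcp_to_grasp behind it (bot.tcp_to_grasp is the distance from the TCP to the grasp point, in m); z points along the fingers, y is the direction in which the jaws open and shut (so a half turn about z gives the same grasp; the last joint's range is limited). The gripper opens to 85 mm and grips with 20 to 120 N. Pads are 22 mm wide; open, the fingers measure 114 mm over their backs; the gripper's body (76 mm by 85 mm) begins 54 mm behind the grasp point. The pads swing forward as they close: fully open they stand 13 mm farther back than shut.
Start: joints at [1.117, 0.536, -0.004, 1.538, 0.003, 1.067, -0.071], TCP at [0.246, -0.602, 0.208] pointing down, gripper open.
Joint ranges: [-2.7, 2.7], [-0.37, 2.16], [-1.27, 1.26], [0.24, 2.4], [-1.31, 4.45], [0.19, 1.91], [-2.76, 2.76]. Speed limits (rad/s): [2.39, 2.39, 3.14, 3.14, 3.14, 3.14, 3.14].

### API

Orientations are given as a rotation vector (axis times angle).
In Python, from plant import bot gives the robot as it stands. The module is installed in compiled form; this text tells all that it offers.
- The arm moves only by the shell command python3 -m handwheel 'ROWS' [FORCE]. ROWS is text: rows parted by semicolons, each of 5 numbers parted by spaces: the opening, from -1 (shut) to 1 (fully open), so that 0 is half open, then the shift along the world's x, y, z in m, then the turn about the world's z in rad. A call has 1 to 20 rows; each row shifts and turns the pose as measured when the row begins; what a row does not reach is not made up. A row lasts 1/8 s, in which the tool goes at most 62.5 mm and 10.7 degrees, less where a joint would pass 70% of its speed; a pose out of reach is approached as far as the arm can. A call is refused whole if a number of a shift passes 0.0625 or a number of a turn 0.188, either way. A call with a gripper value outside its range is refused whole. The fingers move at their own pace and stop on an object; FORCE is the grip in N (left out, the last holds). Time passes only in rows, so rows that do not move let the fingers close. It gives the time, the measured TCP pose, the force and the opening at its end, in the units of the state.
- bot.observe(): the state, without advancing time (a new reading comes with each control period).
- bot.camera(name): name is "side" or "top" or "wrist"; returns the picture (400x640x3 uint8, red, green, blue); there is no depth.
- bot.get_calibration(name): a dict with "fx", "fy", "cx", "cy" (pixels), "k1" (the pictures are not rectified: a ray, as slopes to the right and down, at radius r is drawn at 1 + k1 r^2 times it, then the intrinsics apply), "xyz" and "attitude" of the camera in the world. Camera axes: x right, y down, z forward; pixel columns grow to the right and rows downward; lengths in m; the calibration is good to about 2 mm. A picture is of the moment at which its call begins: read the wrist's pose just before it. get_calibration takes no time and is no camera call; for the wrist camera it gives the pose at the moment of the call.
- bot.finish_job(): hands the job in, once; it reports no verdict.
The state is a dict: "clock": time; "joint_positions": joint angles; "joint_vel": joint speeds; "effort": joint torques, N m; "eef_pos": TCP position; "orientation": TCP orientation; "ft_force": force on the tool from outside, world axes, zero at the start; "torque": the same for the moment, N m; "grip_width": opening from 0.0 (shut) to 1.0 (fully open).
Only numpy, scipy, OpenCV 4.12 (cv2) and the standard library are available. Lean on these libraries where they do the work, as an engineer would, in place of code of your own. Each camera call takes 0.05 s, during which the arm holds its last target. There are 200 camera calls.

## Working session

There is one attempt and no reset: what is moved stays moved. The work goes in short steps, Python scripts to look and compute and a shell command to move; the robot and the scene stay as the last step left them, time stands still between calls to the robot, and variables do not carry over. Pictures are saved under pics/ and viewed, about 12 in all and at most 16, crops included, and the job is handed in when it is done.

```bash
mkdir -p pics
python3 - <<'E'
from plant import bot
import cv2
for n in ("top","side"):
    im=bot.camera(n); cv2.imwrite(f"pics/{n}0.png",im[:,:,::-1]); print(n,bot.get_calibration(n))
print(bot.get_calibration("wrist")); print(bot.observe(), bot.tcp_to_grasp)
E
```

```text
top {'fx': 383.9350926217106, 'fy': 383.9350926217106, 'cx': 316.73010314622553, 'cy': 199.44549801444705, 'k1': -0.09356576398482452, 'xyz': array([0.35513129, 0.0190952 , 0.9473664 ]), 'attitude': array([-2.11433924,  2.13807389, -0.18566871])}
side {'fx': 385.30359877387764, 'fy': 385.30359877387764, 'cx': 325.9532618520683, 'cy': 200.41995619030774, 'k1': 0.027156699323027028, 'xyz': array([0.14464055, 0.77171777, 0.59725649]), 'attitude': array([-0.58221165,  2.51372735, -1.3955604 ])}
{'fx': 336.2285880472575, 'fy': 336.2285880472575, 'cx': 318.67837795126536, 'cy': 195.28005193179476, 'k1': -0.02281351687523165, 'xyz': array([ 0.32115131, -0.57075118,  0.37270171]), 'attitude': array([ 2.37683406, -1.59611456, -0.26152284])}
{'clock': 0.1, 'joint_positions': array([ 1.11680152,  0.5370666 , -0.00446699,  1.53872486,  0.00262705,
        1.06729694, -0.07121219]), 'joint_vel': array([ 1.88051231e-05, -4.48018846e-04, -1.32004384e-03, -1.42323404e-03,
       -4.43128687e-04, -2.92750145e-04, -1.38882000e-03]), 'effort': array([ 1.29957665e-03, -5.84565604e+01,  1.05146863e+00, -2.59776521e+01,
        1.27364983e-02,  4.62805911e-03, -4.22505380e-06]), 'eef_pos': array([ 0.24557389, -0.60120457,  0.20683517]), 'orientation': array([-3.08128473e+00, -6.05209755e-01,  6.33876077e-04]), 'ft_force': array([-0.65853318, -0.16384717,  0.58499459]), 'torque': array([ 0.01762947,  0.0195    , -0.00851405]), 'grip_width': 1.0030879331388836} 0.0187
```

View pics/top0.png

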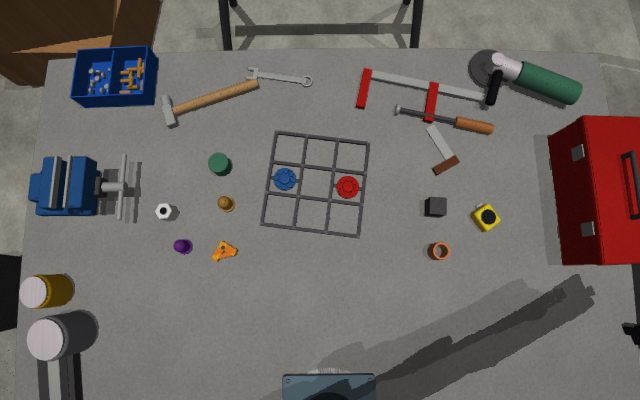

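View pics/side0.png

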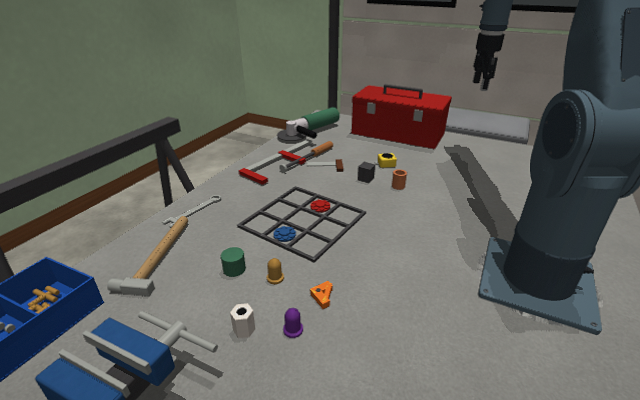

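The top view has the robot at the bottom. The boss is at (436,207), the sleeve at (439,251), the spacer at (164,211) and the brass finial at (225,203). Blue rosette is on the left at (285,179), red on the right at (347,187).

Things that could be confused:
- **Finial:** brass (225,203) or purple (183,246). I take the brass one.
- **Boss:** the dark square (436,207), not the yellow/black tape (486,217).
- **Spacer:** the white hexagon (164,211), not the grey vise parts.
- **Sleeve:** the copper ring (439,251), not the orange magnet (223,251) or the red/brown handles.

```bash
cat > h.py <<'E'
from plant import bot
import cv2, numpy as np
from scipy.spatial.transform import Rotation as R
def shot(n):
    c=bot.get_calibration(n); return bot.camera(n), c
def K(c): return np.array([[c["fx"],0,c["cx"]],[0,c["fy"],c["cy"]],[0,0,1.]]), np.array([c["k1"],0,0,0,0.])
def world(px,c,z):
    k,d=K(c); p=cv2.undistortPoints(np.array(px,float).reshape(-1,1,2),k,d)[:,0]
    r=R.from_rotvec(c["attitude"]).apply(np.c_[p,np.ones(len(p))])
    return c["xyz"]+r*((z-c["xyz"][2])/r[:,2])[:,None]
def pix(P,c):
    k,d=K(c); M=R.from_rotvec(c["attitude"]).inv()
    return cv2.projectPoints(np.array(P,float).reshape(-1,1,3),M.as_rotvec(),-M.apply(c["xyz"]),k,d)[0][:,0]
def hsv(im): return cv2.cvtColor(im,cv2.COLOR_RGB2HSV)
def blobs(m,amin=30):
    cs=cv2.findContours(m.astype(np.uint8),cv2.RETR_EXTERNAL,cv2.CHAIN_APPROX_NONE)[0]
    return sorted([c for c in cs if cv2.contourArea(c)>amin],key=cv2.contourArea,reverse=True)
def cen(c): m=cv2.moments(c); return np.array([m["m10"]/m["m00"],m["m01"]/m["m00"]])
def save(im,name): cv2.imwrite(f"pics/{name}.png",im[:,:,::-1])
E
python3 - <<'E'
from h import *
np.set_printoptions(precision=4,suppress=True)
im,c=shot("top"); H=hsv(im); save(im,"t1")
win={"blue":(285,179,18),"red":(347,187,18),"boss":(436,207,18),"sleeve":(439,251,18),"spacer":(164,211,16),"finial":(225,203,14)}
for n,(u,v,w) in win.items():
    h=H[v-w:v+w,u-w:u+w].astype(int); h,s,V=h[...,0],h[...,1],h[...,2]
    m={"blue":(abs(h-108)<12)&(s>120),"red":((h<8)|(h>172))&(s>120),"boss":V<75,"sleeve":(h<15)&(s>110),"spacer":(V>170),"finial":(abs(h-20)<8)&(s>110)}[n]
    b=blobs(m)
    z={"blue":.01,"red":.01}.get(n,.03)
    for q in b[:1]: print(n,cen(q)+[u-w,v-w],cv2.contourArea(q),world(cen(q)+[u-w,v-w],c,z)[0])
# grille: dark bars
g=blobs((H[120:245,250:380,2]<95))[0]+[250,120]
r=cv2.minAreaRect(g.astype(np.float32)); P=world(cv2.boxPoints(r),c,.008); print("grille",P,P.mean(0),np.linalg.norm(P-np.roll(P,1,0),axis=1))
w=bot.get_calibration("wrist"); o=bot.observe(); T=R.from_rotvec(o["orientation"])
print("wrist cam in tool",T.inv().apply(w["xyz"]-o["eef_pos"]),(T.inv()*R.from_rotvec(w["attitude"])).as_matrix(), "tool y",T.as_matrix()[:,1])
E
```

```text
blue [284.3719 178.6412] 354.0 [0.5781 0.1027 0.01  ]
red [347.2849 186.6424] 371.5 [ 0.5557 -0.0546  0.01  ]
boss [434.7061 206.8998] 376.0 [ 0.4987 -0.2654  0.03  ]
sleeve [438.5823 250.8015] 290.5 [ 0.3922 -0.2683  0.03  ]
spacer [162.7222 210.5283] 153.0 [0.4972 0.4009 0.03  ]
finial [225.8192 203.4595] 177.0 [0.5131 0.2438 0.03  ]
grille [[ 0.46    0.1631  0.008 ]
 [ 0.7102  0.1361  0.008 ]
 [ 0.6734 -0.1191  0.008 ]
 [ 0.4268 -0.0805  0.008 ]] [0.5676 0.0249 0.008 ] [0.2458 0.2516 0.2578 0.2496]
wrist cam in tool [ 0.0815  0.0001 -0.1659] [[-0.     -0.9484 -0.317 ]
 [ 1.     -0.      0.    ]
 [-0.     -0.317   0.9484]] tool y [ 0.3782 -0.9257 -0.0013]
```

```bash
python3 -m handwheel '1 .032 .042 0 0;1 .032 .042 0 0;1 .032 .042 0 0;1 .032 .042 0 0;1 .032 .042 0 0;1 .032 .042 0 0;1 .032 .042 0 0;1 .02 .03 0 0;1 0 0 0 0' 40
python3 - <<'E'
from h import *
np.set_printoptions(precision=4,suppress=True)
im,c=shot("wrist"); save(im,"w1"); o=bot.observe(); print(o["eef_pos"],R.from_rotvec(o["orientation"]).as_matrix()[:,1],pix([.499,-.265,.05],c))
E
```

```text
clock: 1.27
eef_pos: [0.4932, -0.2647, 0.205]
orientation: [-3.08, -0.603, 0.004]
ft_force: [0.7, -0.3, 2.0]
grip_width: 0.998
[ 0.492  -0.2667  0.2049] [ 0.3746 -0.9272 -0.0031] [[321.5424 164.8618]]
```

View pics/w1.png

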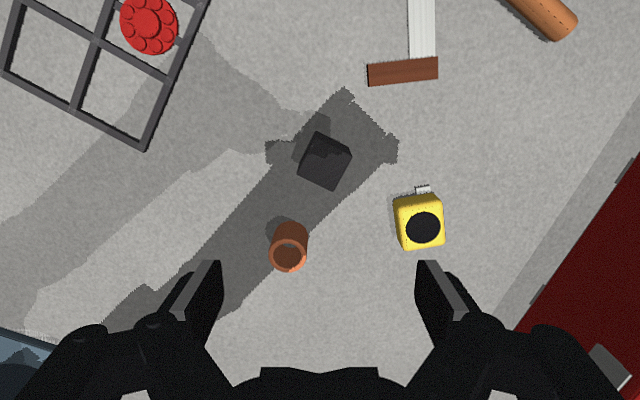

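The wrist view shows the dark boss at about (325,160), in the arm's shadow, with the sleeve at (288,250) and the tape at (420,222). Next is a stretched close crop to confirm the choice and read the top face.

Run:
```python
from h import *
im=cv2.imread("pics/w1.png")[115:210,270:400]
cv2.imwrite("pics/w1c.png",cv2.resize(np.clip(im.astype(float)*3,0,255).astype(np.uint8),None,fx=6,fy=6,interpolation=cv2.INTER_CUBIC))
```

```text
(no output)
```

View pics/w1c.png

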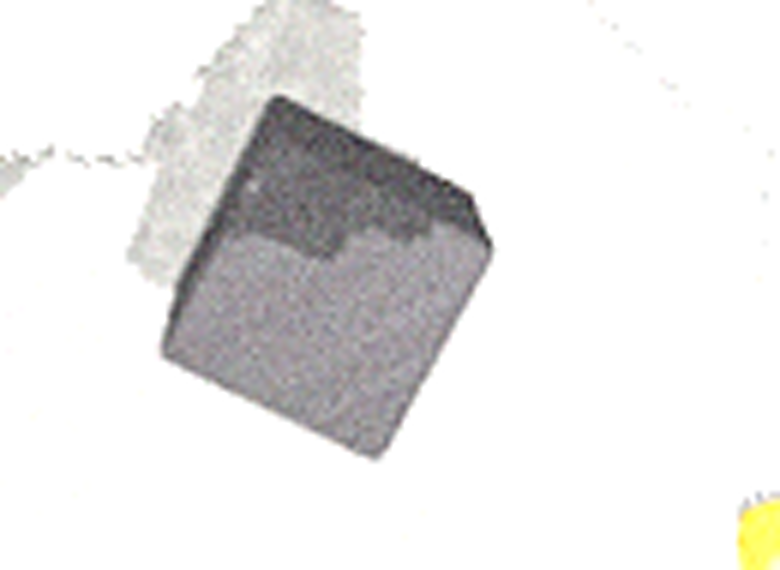

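The crop confirms the dark square boss. Its top-face corners are left (297.5,173.7), front (333,191.3) and right (351.7,156.3).

Run:
```python
from h import *
np.set_printoptions(precision=4,suppress=True)
c=bot.get_calibration("wrist"); o=bot.observe()
P=world([[297.5,173.7],[333,191.3],[351.7,156.3]],c,.05)
print(P,(P[0]+P[2])/2); d=P[1]-P[0];e=P[2]-P[1];print(np.linalg.norm(d),np.linalg.norm(e),np.degrees(np.arctan2(d[1],d[0])),np.degrees(np.arctan2(e[1],e[0])))
y=R.from_rotvec(o["orientation"]).as_matrix()[:,1]; print(np.degrees(np.arctan2(y[1],y[0])),o["eef_pos"])
```

```text
[[ 0.4806 -0.2485  0.05  ]
 [ 0.4769 -0.2879  0.05  ]
 [ 0.5166 -0.2909  0.05  ]] [ 0.4986 -0.2697  0.05  ]
0.03964376832724641 0.03977688522586237 -95.32413073434593 -4.318219876520257
-68.00031394300568 [ 0.492  -0.2667  0.2049]
```

```bash
python3 -m handwheel '1 .007 -.004 -.02 -.156;1 0 0 -.045 -.156;1 0 0 -.045 -.156;1 0 0 -.03 0;1 0 0 0 0' 40
python3 - <<'E'
from h import *
o=bot.observe(); y=R.from_rotvec(o["orientation"]).as_matrix(); print(o["eef_pos"].round(4),np.degrees(np.arctan2(y[1,1],y[0,1])),y[:,2].round(3))
E
```

```text
clock: 1.95
eef_pos: [0.4946, -0.2793, 0.0618]
orientation: [3.133, -0.173, -0.007]
ft_force: [0.0, -0.0, 0.6]
grip_width: 0.999
[ 0.4946 -0.2793  0.0618] -96.30689395127666 [-0.005 -0.003 -1.   ]
```

```bash
python3 -m handwheel '1 .005 .009 0 .026;1 0 0 0 0;1 0 0 -.025 0;1 0 0 -.02 0;1 0 0 0 0' 40
python3 - <<'E'
from h import *
o=bot.observe(); y=R.from_rotvec(o["orientation"]).as_matrix(); print(o["eef_pos"].round(4),np.degrees(np.arctan2(y[1,1],y[0,1])),y[:,2].round(3))
E
```

```text
clock: 2.58
eef_pos: [0.5044, -0.2732, 0.0227]
orientation: [3.13, -0.13, 0.01]
ft_force: [0.3, 0.7, 0.7]
grip_width: 0.999
[ 0.5044 -0.2732  0.0227] -94.75041972006264 [ 0.006 -0.009 -1.   ]
```

```bash
python3 -m handwheel '1 -.004 .002 -.006 0;1 0 0 0 0;-1 0 0 0 0;-1 0 0 0 0;-1 0 0 0 0;-1 0 0 0 0;-1 0 0 0 0;-1 0 0 0 0' 40
python3 - <<'E'
from h import *
o=bot.observe(); y=R.from_rotvec(o["orientation"]).as_matrix(); print(o["eef_pos"].round(4),np.degrees(np.arctan2(y[1,1],y[0,1])),y[:,2].round(3))
E
```

```text
clock: 3.58
eef_pos: [0.5025, -0.2719, 0.0202]
orientation: [3.129, -0.129, 0.018]
ft_force: [0.3, -0.1, 0.6]
grip_width: 0.472
[ 0.5025 -0.2719  0.0202] -94.73427705659194 [ 0.011 -0.011 -1.   ]
```

```bash
python3 -m handwheel '-1 0 0 .035 0;-1 0 0 .035 0;-1 .012 .05 0 -.02;-1 .012 .05 0 -.02;-1 .012 .05 0 -.02;-1 .012 .05 0 0;-1 .012 .05 0 0;-1 .008 .04 0 0;-1 0 0 0 0;-1 0 0 0 0' 40
python3 - <<'E'
from h import *
o=bot.observe(); y=R.from_rotvec(o["orientation"]).as_matrix(); print(o["eef_pos"].round(4),np.degrees(np.arctan2(y[1,1],y[0,1])),y[:,2].round(3))
im,c=shot("wrist"); save(im,"w2")
for p in ([.567,.024,0],[.5781,.1027,.012],[.5557,-.0546,.012]): print(pix(p,c))
E
```

```text
clock: 4.82
eef_pos: [0.5666, 0.0248, 0.0884]
orientation: [3.121, -0.233, 0.007]
ft_force: [-1.2, -0.0, -2.7]
grip_width: 0.471
[0.5666 0.0248 0.0884] -98.55848197530862 [ 0.004 -0.012 -1.   ]
[[318.09357287 191.22851939]]
[[213.69734878 197.26650795]]
[[422.16950817 194.93524848]]
```

View pics/w2.png

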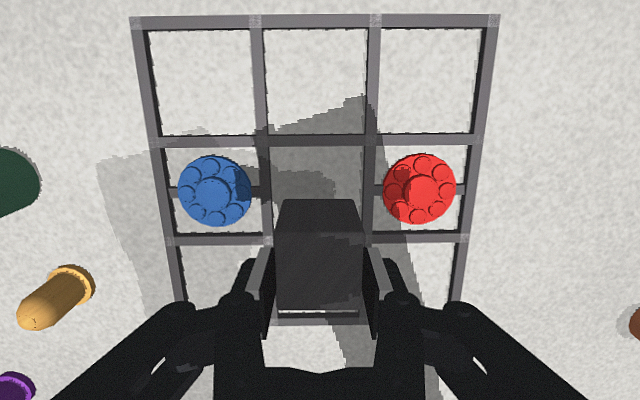

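The wrist view shows the boss held over the middle cell. The rosettes are seen at (214,191) and (420,189), about 6 px (4–5 mm) further back than predicted. I'll lower it to bar height and compare it with the bars directly.

```bash
python3 -m handwheel '-1 .002 0 -.03 0;-1 0 0 -.025 0;-1 0 0 0 0;-1 0 0 0 0' 40
python3 - <<'E'
from h import *
np.set_printoptions(precision=4,suppress=True)
o=bot.observe(); y=R.from_rotvec(o["orientation"]).as_matrix(); print(o["eef_pos"].round(4),np.degrees(np.arctan2(y[1,1],y[0,1])),y[:,2].round(3))
im,c=shot("wrist"); s,cs=shot("side"); np.save("cw3.npy",c,allow_pickle=True)
H=hsv(im).astype(int);h,sa=H[...,0],H[...,1]
for n,m in (("blue",(abs(h-108)<12)&(sa>120)),("red",((h<8)|(h>172))&(sa>120))):
    b=blobs(m)[0]; print(n,cen(b),world(cen(b),c,.01)[0])
save(np.hstack([cv2.resize(im[60:300,180:460],None,fx=2,fy=2),np.zeros((480,1,3),np.uint8)]),"w3")
cv2.imwrite("pics/s3.png",cv2.resize(s[160:280,220:380],None,fx=4,fy=4,interpolation=cv2.INTER_CUBIC)[:,:,::-1])
E
```

```text
clock: 5.38
eef_pos: [0.5691, 0.0194, 0.0332]
orientation: [3.119, -0.245, 0.01]
ft_force: [0.7, -0.3, -2.9]
grip_width: 0.469
[0.5691 0.0194 0.0332] -98.98975802112241 [ 0.005 -0.014 -1.   ]
blue [182.629  222.3371] [0.5834 0.1005 0.01  ]
red [436.2715 217.5469] [ 0.5616 -0.0526  0.01  ]
```

View pics/w3.png

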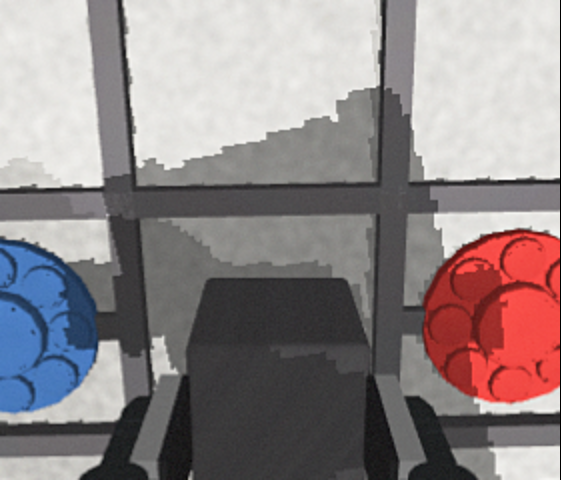

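Run:
```python
from h import *
np.set_printoptions(precision=4,suppress=True)
c=np.load("cw3.npy",allow_pickle=True).item()
b=world([[282.5,199.5],[355,199.5]],c,.0132); g=world([[251.5,199.5],[368,199.5],[311,166.5],[311,155]],c,.008)
print(b,np.linalg.norm(b[0]-b[1]),g)
yaw=np.radians(-8.1); ex=np.array([np.cos(yaw),np.sin(yaw)]); ey=np.array([-np.sin(yaw),np.cos(yaw)])
bm=b.mean(0)[:2]-21*1e-3*ex
print("boss ctr",bm,"y gap",(bm-g[:2].mean(0)[:2])@ey,"x: cell ctr - boss", (g[2][:2]-bm)@ex-.036, "bar w",(g[3]-g[2])[:2]@ex)
r=(np.array([.5834+.5616,.1005-.0526])/2); print("mid ros",r,(r-bm)@ex,(r-bm)@ey)
```

```text
[[ 0.5891  0.0373  0.0132]
 [ 0.5823 -0.0047  0.0132]] 0.042483081155511686 [[ 0.5905  0.0564  0.008 ]
 [ 0.5792 -0.0128  0.008 ]
 [ 0.6048  0.0178  0.008 ]
 [ 0.6115  0.0167  0.008 ]]
boss ctr [0.5649 0.0193] y gap -0.005335592448111029 x: cell ctr - boss 0.0036478200591639406 bar w 0.0067921353748279295
mid ros [0.5725 0.024 ] 0.006826209088833228 0.005717384930839446
```

```bash
python3 -m handwheel '-1 .005 .005 0 .015;-1 0 0 0 0;-1 0 0 -.006 0;-1 0 0 0 0' 40
python3 - <<'E'
from h import *
o=bot.observe(); y=R.from_rotvec(o["orientation"]).as_matrix(); print(o["eef_pos"].round(4),np.degrees(np.arctan2(y[1,1],y[0,1])),y[:,2].round(3))
E
```

```text
clock: 5.98
eef_pos: [0.5758, 0.0255, 0.0287]
orientation: [3.122, -0.219, 0.015]
ft_force: [-0.3, 0.1, -2.1]
grip_width: 0.472
[0.5758 0.0255 0.0287] -98.02550411568808 [ 0.009 -0.013 -1.   ]
```

```bash
python3 -m handwheel '-1 -.0015 -.001 -.006 0;-1 0 0 -.003 0;-1 0 0 0 0' 40
python3 - <<'E'
from h import *
o=bot.observe(); y=R.from_rotvec(o["orientation"]).as_matrix(); print(o["eef_pos"].round(4),np.degrees(np.arctan2(y[1,1],y[0,1])),y[:,2].round(3),o["ft_force"])
E
```

```text
clock: 6.35
eef_pos: [0.5737, 0.0242, 0.0202]
orientation: [3.121, -0.219, 0.013]
ft_force: [-0.5, 1.6, 0.1]
grip_width: 0.471
[0.5737 0.0242 0.0202] -98.04816890481143 [ 0.007 -0.013 -1.   ] [-0.47003717  1.61217981  0.0606683 ]
```

```bash
python3 -m handwheel '0.3 0 0 0 0;0.3 0 0 0 0;0.6 0 0 0 0;1 0 0 .03 0;1 0 0 .05 0;1 0 0 .05 0;1 0 0 .03 0;1 0 0 0 0'
python3 - <<'E'
from h import *
o=bot.observe(); y=R.from_rotvec(o["orientation"]).as_matrix(); print(o["eef_pos"].round(4),y[:,2].round(3))
im,c=shot("wrist"); np.save("cw4.npy",c,allow_pickle=True)
a=np.clip(im[80:320,180:460].astype(float)*1.8,0,255).astype(np.uint8)
save(cv2.resize(a,None,fx=2.5,fy=2.5),"w4")
E
```

```text
clock: 7.35
eef_pos: [0.5738, 0.0239, 0.1848]
orientation: [3.121, -0.22, 0.015]
ft_force: [-0.3, -0.2, -0.5]
grip_width: 0.999
[0.5738 0.0239 0.1848] [ 0.009 -0.013 -1.   ]
```

View pics/w4.png

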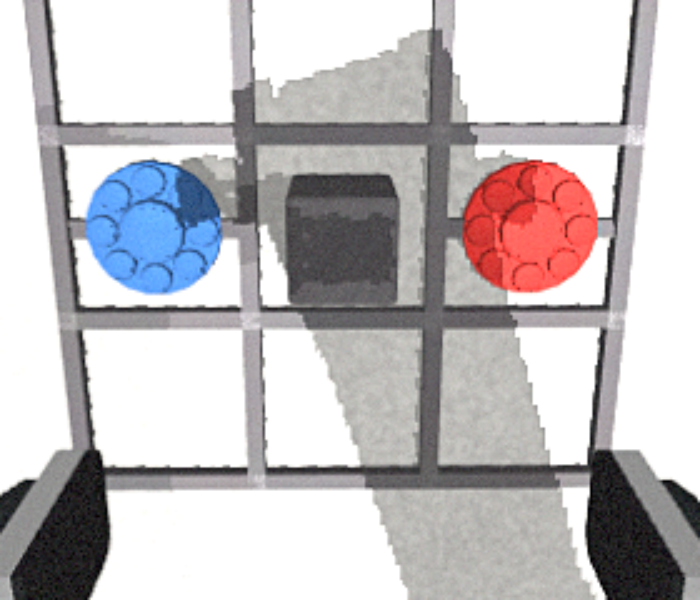

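The boss stands in the middle cell: foot back edge at crop row 177, top face rows 197–301, bar centrelines at rows 134 and 319. I'll compute how well it is centred.

Run:
```python
from h import *
np.set_printoptions(precision=4,suppress=True)
c=np.load("cw4.npy",allow_pickle=True).item(); f=lambda p:np.array(p)/2.5+[180,80]
X=world(f([[242,134],[441,134],[432,319],[251,319],[48,133],[636,133],[608,319],[70,319]]),c,.008)[:,:2]
T=world(f([[288,197],[398,197],[398,303],[288,303]]),c,.05)[:,:2]; F=world(f([[292,177],[393,177]]),c,0)[:,:2]
print("cell",X[:4].mean(0),X[4:].mean(0),"top",T.mean(0)); 
e=X[5]-X[4]; print("grille len",np.linalg.norm(e),"yaw",np.degrees(np.arctan2(e[0],-e[1])),np.linalg.norm(T-np.roll(T,1,0),axis=1))
yaw=np.radians(-8.1); ex=np.array([np.cos(yaw),np.sin(yaw)]);print("foot ctr",F.mean(0)-.021*ex,np.linalg.norm(F[0]-F[1]))
```

```text
cell [0.5686 0.0245] [0.5689 0.0245] top [0.5708 0.0239]
grille len 0.23911524258332548 yaw -8.150777700656079 [0.0408 0.0401 0.0408 0.0417]
foot ctr [0.5684 0.024 ] 0.04258451469103886
```

```bash
python3 -m handwheel '1 -.026 -.042 0 0;1 -.026 -.042 0 0;1 -.026 -.042 0 0;1 -.026 -.042 0 0;1 -.026 -.042 0 0;1 -.026 -.042 0 0;1 -.024 -.04 0 0;1 0 0 -.03 0;1 0 0 0 0'
python3 - <<'E'
from h import *
np.set_printoptions(precision=4,suppress=True)
o=bot.observe(); y=R.from_rotvec(o["orientation"]).as_matrix(); print(o["eef_pos"].round(4),y[:,2].round(3))
im,c=shot("wrist"); save(im,"w5"); H=hsv(im).astype(int); h,s=H[...,0],H[...,1]
p=pix([.392,-.268,.05],c)[0]; print(p)
for b in blobs((h<18)&(s>90))[:3]: print(cen(b),cv2.contourArea(b),cv2.boundingRect(b))
E
```

```text
clock: 8.52
eef_pos: [0.3774, -0.2732, 0.1404]
orientation: [3.125, -0.218, -0.019]
ft_force: [-0.8, 0.1, 0.5]
grip_width: 0.998
[ 0.3774 -0.2732  0.1404] [-0.013 -0.008 -1.   ]
[308.1613 172.5667]
[308.915  166.1819] 2380.0 (283, 136, 52, 60)
[25.4154 15.7272] 1617.5 (0, 0, 55, 36)
```

View pics/w5.png

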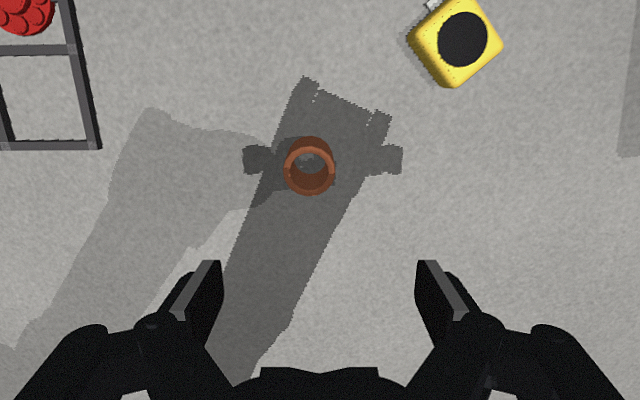

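The sleeve is at (309,170), its top ring running from u 283 to 335 and down to v 196.

Run:
```python
from h import *
np.set_printoptions(precision=4,suppress=True)
c=bot.get_calibration("wrist"); print(world([[309,170],[283,170],[335,170],[309,196]],c,.05))
```

```text
[[ 0.3948 -0.2699  0.05  ]
 [ 0.3977 -0.2496  0.05  ]
 [ 0.3919 -0.2902  0.05  ]
 [ 0.3734 -0.2667  0.05  ]]
```

```bash
python3 -m handwheel '1 .017 .003 -.03 0;1 0 0 -.04 0;1 0 0 0 0'
python3 - <<'E'
from h import *
o=bot.observe(); y=R.from_rotvec(o["orientation"]).as_matrix(); print(o["eef_pos"].round(4),y[:,2].round(3))
E
```

```text
clock: 8.95
eef_pos: [0.3989, -0.2704, 0.0724]
orientation: [3.123, -0.213, -0.01]
ft_force: [0.1, -0.1, 0.7]
grip_width: 0.996
[ 0.3989 -0.2704  0.0724] [-0.007 -0.011 -1.   ]
```

```bash
python3 -m handwheel '1 -.004 0 -.025 0;1 0 0 -.022 0;1 0 0 -.004 0;1 0 0 0 0'
python3 - <<'E'
from h import *
o=bot.observe(); y=R.from_rotvec(o["orientation"]).as_matrix(); print(o["eef_pos"].round(4),y[:,2].round(3))
E
```

```text
clock: 9.45
eef_pos: [0.4005, -0.2718, 0.0269]
orientation: [3.12, -0.208, 0.003]
ft_force: [1.0, 0.4, 0.1]
grip_width: 0.999
[ 0.4005 -0.2718  0.0269] [ 0.001 -0.015 -1.   ]
```

```bash
python3 -m handwheel '1 -.006 .002 -.006 0;1 0 0 0 0;-1 0 0 0 0;-1 0 0 0 0;-1 0 0 0 0;-1 0 0 0 0;-1 0 0 0 0;-1 0 0 0 0' 35
python3 - <<'E'
from h import *
o=bot.observe(); y=R.from_rotvec(o["orientation"]).as_matrix(); print(o["eef_pos"].round(4),y[:,2].round(3))
E
```

```text
clock: 10.45
eef_pos: [0.3961, -0.2703, 0.0237]
orientation: [3.118, -0.208, 0.01]
ft_force: [-0.5, 0.3, 2.4]
grip_width: 0.452
[ 0.3961 -0.2703  0.0237] [ 0.005 -0.017 -1.   ]
```

```bash
python3 -m handwheel '-1 0 0 .045 0;-1 0 0 .05 0;-1 .029 .04 0 0;-1 .029 .04 0 0;-1 .029 .04 0 0;-1 .029 .04 0 0;-1 .029 .04 0 0;-1 .029 .04 0 0;-1 .029 .04 0 0;-1 .029 .04 0 0;-1 .029 .04 0 0;-1 0 0 0 0;-1 0 0 0 0'
python3 - <<'E'
from h import *
o=bot.observe(); y=R.from_rotvec(o["orientation"]).as_matrix(); print(o["eef_pos"].round(4),np.degrees(np.arctan2(y[1,1],y[0,1])),y[:,2].round(3))
E
```

```text
clock: 12.08
eef_pos: [0.6619, 0.1008, 0.1188]
orientation: [3.117, -0.217, 0.009]
ft_force: [0.3, -0.5, -0.9]
grip_width: 0.002
[0.6619 0.1008 0.1188] -97.96772346642243 [ 0.004 -0.018 -1.   ]
```

The gripper reads shut, so the sleeve was lost. I'll look for it.

Run:
```python
from h import *
im,c=shot("top"); save(im,"t6"); s,cs=shot("side"); save(s,"s6")
a=cv2.resize(im[110:280,130:530],None,fx=2,fy=2,interpolation=cv2.INTER_CUBIC); save(a,"t6c")
```

```text
(no output)
```

View pics/t6c.png

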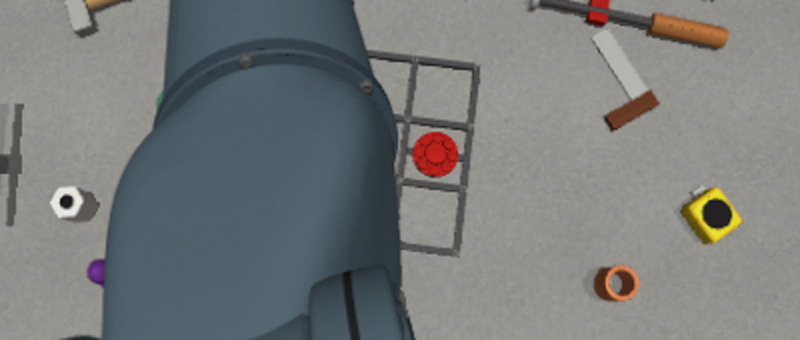

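The sleeve is still standing where it was, at full-image (438,251), so it slipped out at the lift. I'll go back, grip lower and harder.

```bash
python3 -m handwheel '1 0 0 .02 0;1 -.029 -.041 0 0;1 -.029 -.041 0 0;1 -.029 -.041 0 0;1 -.029 -.041 0 0;1 -.029 -.041 0 0;1 -.029 -.041 0 0;1 -.029 -.041 0 0;1 -.029 -.041 0 0;1 -.029 -.041 0 0;1 -.017 0 0 0;1 0 0 0 0;1 0 0 0 0' 70
python3 - <<'E'
from h import *
np.set_printoptions(precision=4,suppress=True)
o=bot.observe(); y=R.from_rotvec(o["orientation"]).as_matrix(); print(o["eef_pos"].round(4),y[:,2].round(3))
im,c=shot("wrist"); H=hsv(im).astype(int); h,s=H[...,0],H[...,1]
for b in blobs((h<18)&(s>90))[:2]:
    x,y,w,hh=cv2.boundingRect(b); p=[x+w/2,y+hh-w/2]; print(cen(b),(x,y,w,hh),world(p,c,.05))
E
```

```text
clock: 13.8
eef_pos: [0.377, -0.2875, 0.1589]
orientation: [3.11, -0.242, 0.049]
ft_force: [0.8, 0.2, -0.1]
grip_width: 0.997
[ 0.377  -0.2875  0.1589] [ 0.03  -0.024 -0.999]
[25.944  25.4758] (0, 0, 56, 55) [[ 0.536  -0.0931  0.05  ]]
[289.7564 171.1514] (265, 144, 49, 55) [[ 0.3922 -0.2673  0.05  ]]
```

```bash
python3 -m handwheel '1 .014 .019 -.02 0;1 0 0 -.03 0;1 0 0 -.03 0;1 0 0 0 0;1 0 0 0 0'
python3 - <<'E'
from h import *
o=bot.observe(); y=R.from_rotvec(o["orientation"]).as_matrix(); print(o["eef_pos"].round(4),y[:,2].round(3))
E
```

```text
clock: 14.48
eef_pos: [0.3984, -0.2637, 0.0785]
orientation: [3.112, -0.224, 0.057]
ft_force: [-0.7, -0.0, 0.3]
grip_width: 1.004
[ 0.3984 -0.2637  0.0785] [ 0.035 -0.024 -0.999]
```

```bash
python3 -m handwheel '1 -.006 -.004 -.02 0;1 -.001 0 -.02 0;1 0 0 -.008 0;1 0 0 0 0'
python3 - <<'E'
from h import *
o=bot.observe(); y=R.from_rotvec(o["orientation"]).as_matrix(); print(o["eef_pos"].round(4),y[:,2].round(3))
E
```

```text
clock: 14.98
eef_pos: [0.396, -0.2693, 0.0342]
orientation: [3.108, -0.222, 0.07]
ft_force: [0.0, -0.3, 0.1]
grip_width: 1.001
[ 0.396  -0.2693  0.0342] [ 0.043 -0.028 -0.999]
```

```bash
python3 -m handwheel '1 -.004 .001 -.012 0;1 0 0 -.008 0;1 0 0 0 0;-1 0 0 0 0;-1 0 0 0 0;-1 0 0 0 0;-1 0 0 0 0;-1 0 0 0 0;-1 0 0 0 0;-1 0 0 0 0' 70
python3 - <<'E'
from h import *
o=bot.observe(); y=R.from_rotvec(o["orientation"]).as_matrix(); print(o["eef_pos"].round(4),y[:,2].round(3))
E
```

```text
clock: 16.23
eef_pos: [0.393, -0.2687, 0.0153]
orientation: [3.108, -0.222, 0.074]
ft_force: [0.8, 0.8, 0.8]
grip_width: 0.459
[ 0.393  -0.2687  0.0153] [ 0.046 -0.029 -0.999]
```

```bash
python3 -m handwheel '-1 0 0 .015 0;-1 0 0 .02 0;-1 0 0 0 0'
```

```text
clock: 16.6
eef_pos: [0.393, -0.2688, 0.0525]
orientation: [3.107, -0.222, 0.074]
ft_force: [-0.1, 0.4, -0.9]
grip_width: 0.454
```

```bash
python3 -m handwheel '-1 0 0 .035 0;-1 0 0 .03 0;-1 .0265 .036 0 0;-1 .0265 .036 0 0;-1 .0265 .036 0 0;-1 .0265 .036 0 0;-1 .0265 .036 0 0;-1 .0265 .036 0 0;-1 .0265 .036 0 0;-1 .0265 .036 0 0;-1 .0265 .036 0 0;-1 .015 .025 0 0;-1 0 0 0 0'
python3 - <<'E'
from h import *
np.set_printoptions(precision=4,suppress=True)
o=bot.observe(); y=R.from_rotvec(o["orientation"]).as_matrix(); print(o["eef_pos"].round(4),np.degrees(np.arctan2(y[1,1],y[0,1])),y[:,2].round(3))
E
```

```text
clock: 18.23
eef_pos: [0.6484, 0.0933, 0.1149]
orientation: [3.107, -0.227, 0.066]
ft_force: [0.2, -0.1, -1.9]
grip_width: 0.456
[0.6484 0.0933 0.1149] -98.38282299845243 [ 0.04  -0.028 -0.999]
```

```bash
python3 -m handwheel '-1 .009 0 -.01 0;-1 0 0 -.025 0;-1 0 0 -.025 0;-1 0 0 -.02 0;-1 0 0 -.005 0;-1 0 0 0 0'
python3 - <<'E'
from h import *
np.set_printoptions(precision=4,suppress=True)
o=bot.observe(); y=R.from_rotvec(o["orientation"]).as_matrix(); print(o["eef_pos"].round(4),np.degrees(np.arctan2(y[1,1],y[0,1])),y[:,2].round(3))
im,c=shot("wrist"); np.save("cw7.npy",c,allow_pickle=True)
save(cv2.resize(im[60:300,180:460],None,fx=2.5,fy=2.5),"w7")
E
```

```text
clock: 18.98
eef_pos: [0.6567, 0.0854, 0.0242]
orientation: [3.102, -0.238, 0.062]
ft_force: [0.6, -0.4, -0.4]
grip_width: 0.451
[0.6567 0.0854 0.0242] -98.78920243174493 [ 0.037 -0.033 -0.999]
```

View pics/w7.png

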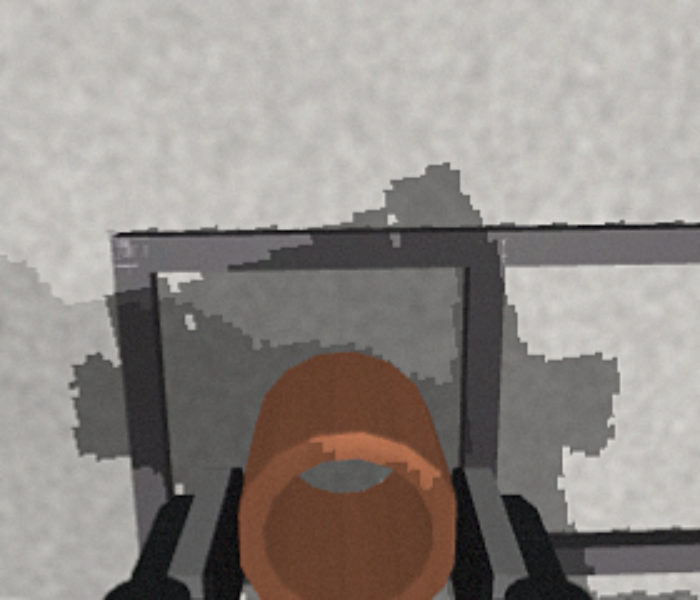

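Run:
```python
from h import *
np.set_printoptions(precision=4,suppress=True)
c=np.load("cw7.npy",allow_pickle=True).item(); f=lambda p:np.array(p)/2.5+[180,60]
yaw=np.radians(-8.15); ex=np.array([np.cos(yaw),np.sin(yaw)]); ey=np.array([-np.sin(yaw),np.cos(yaw)])
b=world(f([[343,352]]),c,.009)[0,:2]; g=world(f([[157,380],[465,380],[311,269],[311,235]]),c,.008)[:,:2]
bc=b-.021*ex; print("sleeve",bc,"dy",(g[:2].mean(0)-bc)@ey,"dx",(g[2]-bc)@ex-.036,"w",(g[0]-g[1])@ey,(g[3]-g[2])@ex)
```

```text
sleeve [0.6539 0.0859] dy 0.007343775696775658 dx 0.004274407214230426 w 0.07164899109682393 0.007658835569908029
```

```bash
python3 -m handwheel '-1 .005 .0065 0 .01;-1 0 0 0 0;-1 0 0 -.005 0;-1 0 0 0 0'
python3 - <<'E'
from h import *
o=bot.observe(); y=R.from_rotvec(o["orientation"]).as_matrix(); print(o["eef_pos"].round(4),np.degrees(np.arctan2(y[1,1],y[0,1])),y[:,2].round(3))
E
```

```text
clock: 19.52
eef_pos: [0.664, 0.0933, 0.0217]
orientation: [3.105, -0.22, 0.069]
ft_force: [0.8, -0.7, -2.0]
grip_width: 0.453
[0.664  0.0933 0.0217] -98.13836771831862 [ 0.042 -0.031 -0.999]
```

```bash
python3 -m handwheel '-1 -.002 -.0015 -.005 0;-1 0 0 -.002 0;-1 0 0 0 0'
python3 - <<'E'
from h import *
o=bot.observe(); print(o["eef_pos"].round(4),o["ft_force"].round(1))
E
```

```text
clock: 19.9
eef_pos: [0.6618, 0.0913, 0.0156]
orientation: [3.104, -0.221, 0.068]
ft_force: [-0.1, 0.5, -2.3]
grip_width: 0.455
[0.6618 0.0913 0.0156] [-0.1  0.5 -2.3]
```

```bash
python3 -m handwheel '-1 0 .001 -.0015 0;-1 0 0 0 0;0.3 0 0 0 0;0.3 0 0 0 0;0.6 0 0 0 0;1 0 0 .03 0;1 0 0 .05 0;1 0 0 .05 0;1 0 0 .03 0;1 0 0 0 0'
python3 - <<'E'
from h import *
np.set_printoptions(precision=4,suppress=True)
o=bot.observe(); y=R.from_rotvec(o["orientation"]).as_matrix(); print(o["eef_pos"].round(4),y[:,2].round(3))
im,c=shot("wrist"); save(im,"w8"); np.save("cw8.npy",c,allow_pickle=True); H=hsv(im).astype(int); h,s=H[...,0],H[...,1]
for b in blobs((h>3)&(h<18)&(s>90))[:3]:
    x,y,w,hh=cv2.boundingRect(b); p=[x+w/2,y+hh-w/2]; print(cen(b),(x,y,w,hh),world(p,c,.05),pix([.6595,.0924,.05],c))
E
```

```text
clock: 21.15
eef_pos: [0.6609, 0.091, 0.1788]
orientation: [3.103, -0.222, 0.067]
ft_force: [0.9, 0.5, -0.5]
grip_width: 1.001
[0.6609 0.091  0.1788] [ 0.041 -0.033 -0.999]
[89.6166 52.5318] (0, 0, 195, 125) [[0.8156 0.2453 0.05  ]] [[313.475 185.569]]
[313.9415 180.4071] (292, 155, 45, 51) [[0.6613 0.0912 0.05  ]] [[313.475 185.569]]
[233.2715 381.6452] (226, 377, 16, 10) [[0.4568 0.2104 0.05  ]] [[313.475 185.569]]
```

View pics/w8.png

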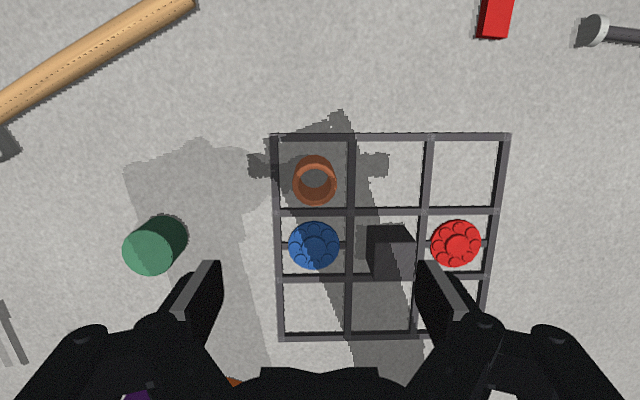

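The sleeve stands centred in the cell behind blue: ring centre (314,183), cell about u 283–347. Next is the spacer.

```bash
python3 -m handwheel '1 -.026 .0435 0 0;1 -.026 .0435 0 0;1 -.026 .0435 0 0;1 -.026 .0435 0 0;1 -.026 .0435 0 0;1 -.026 .0435 0 0;1 -.026 .0435 0 0;1 0 0 -.02 0;1 0 0 0 0'
python3 - <<'E'
from h import *
np.set_printoptions(precision=4,suppress=True)
o=bot.observe(); y=R.from_rotvec(o["orientation"]).as_matrix(); print(o["eef_pos"].round(4),np.degrees(np.arctan2(y[1,1],y[0,1])),y[:,2].round(3))
im,c=shot("wrist"); np.save("cw9.npy",c,allow_pickle=True); save(im,"w9f")
p=pix([.495,.395,.05],c)[0]; print(p); u,v=p.astype(int); x0,y0=max(u-60,0),max(v-45,0); print(x0,y0)
save(cv2.resize(im[y0:y0+90,x0:x0+120],None,fx=6,fy=6,interpolation=cv2.INTER_CUBIC),"w9")
E
```

```text
clock: 22.32
eef_pos: [0.4618, 0.3983, 0.1405]
orientation: [3.088, -0.22, 0.034]
ft_force: [0.4, -1.1, -0.3]
grip_width: 1.003
[0.4618 0.3983 0.1405] -98.19210678615923 [ 0.019 -0.047 -0.999]
[311.3785 151.7904]
251 106
```

View pics/w9.png

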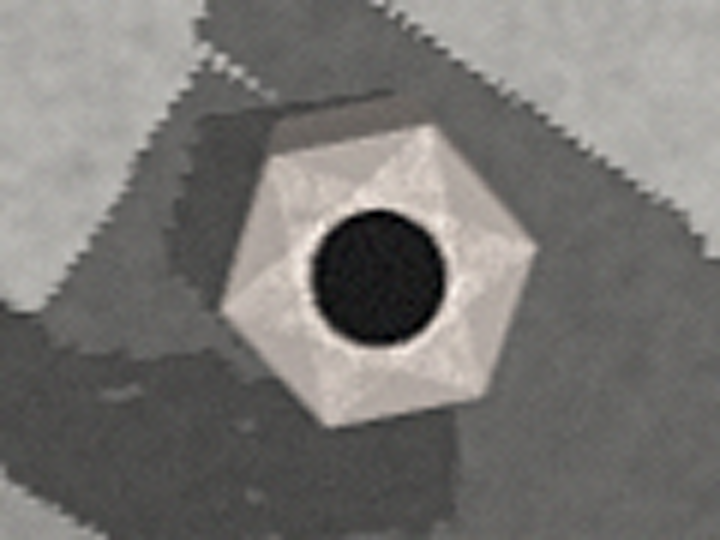

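The white hexagon with the black dot has its top centre at crop (380,278), with corners (270,157), (430,125), (537,247), (485,395), (330,428) and (222,308).

Run:
```python
from h import *
np.set_printoptions(precision=4,suppress=True)
c=np.load("cw9.npy",allow_pickle=True).item(); f=lambda p:np.array(p)/6+[251,106]
W=world(f([[270,157],[430,125],[537,247],[485,395],[330,428],[222,308],[380,278]]),c,.05)[:,:2]
print(W[:6].mean(0),W[6]); n=(W[:6]+np.roll(W[:6],-1,0))/2-W[:6].mean(0); print(np.degrees(np.arctan2(n[:,1],n[:,0])),np.linalg.norm(n,axis=1))
```

```text
[0.4942 0.3929] [0.4942 0.3928]
[   3.5493  -57.0768 -116.9468 -176.5529  122.9018   62.566 ] [0.0179 0.0178 0.018  0.018  0.0178 0.0181]
```

```bash
python3 -m handwheel '0.5 .03 -.005 0 -.163;0.5 0 0 -.02 -.163;0.5 0 0 -.025 0;0.5 0 0 -.02 0;0.5 0 0 0 0' 70
python3 - <<'E'
from h import *
o=bot.observe(); y=R.from_rotvec(o["orientation"]).as_matrix(); print(o["eef_pos"].round(4),np.degrees(np.arctan2(y[1,1],y[0,1])),y[:,2].round(3))
E
```

```text
clock: 23.0
eef_pos: [0.4961, 0.3917, 0.0764]
orientation: [3.007, -0.736, 0.026]
ft_force: [-0.7, 0.1, -1.2]
grip_width: 0.75
[0.4961 0.3917 0.0764] -117.54950337742022 [ 0.006 -0.048 -0.999]
```

```bash
python3 -m handwheel '0.5 -.003 .002 -.022 .01;0.5 -.001 .001 -.022 0;0.5 0 0 -.012 0;0.5 0 0 0 0'
python3 - <<'E'
from h import *
o=bot.observe(); y=R.from_rotvec(o["orientation"]).as_matrix(); print(o["eef_pos"].round(4),np.degrees(np.arctan2(y[1,1],y[0,1])),y[:,2].round(3))
E
```

```text
clock: 23.5
eef_pos: [0.4949, 0.3961, 0.0228]
orientation: [3.016, -0.724, 0.031]
ft_force: [-0.3, -0.8, 0.8]
grip_width: 0.752
[0.4949 0.3961 0.0228] -117.03880243174007 [ 0.01  -0.043 -0.999]
```

```bash
python3 -m handwheel '0.5 -.001 -.003 -.008 0;0.5 0 0 0 0;-1 0 0 0 0;-1 0 0 0 0;-1 0 0 0 0;-1 0 0 0 0;-1 0 0 0 0;-1 0 0 0 0' 70
python3 - <<'E'
from h import *
o=bot.observe(); y=R.from_rotvec(o["orientation"]).as_matrix(); print(o["eef_pos"].round(4),np.degrees(np.arctan2(y[1,1],y[0,1])),y[:,2].round(3))
E
```

```text
clock: 24.5
eef_pos: [0.4954, 0.3937, 0.017]
orientation: [3.018, -0.726, 0.034]
ft_force: [0.4, 0.4, 0.8]
grip_width: 0.398
[0.4954 0.3937 0.017 ] -117.06845233548711 [ 0.013 -0.041 -0.999]
```

```bash
python3 -m handwheel '-1 0 0 .015 0;-1 0 0 .03 0;-1 0 0 .04 0;-1 0 0 .015 0;-1 0 0 0 0'
```

```text
clock: 25.12
eef_pos: [0.4946, 0.3933, 0.1215]
orientation: [3.018, -0.726, 0.033]
ft_force: [-0.7, 0.2, -1.6]
grip_width: 0.397
```

```bash
python3 -m handwheel '-1 -.002 -.048 0 .083;-1 -.002 -.048 0 .083;-1 -.002 -.048 0 .083;-1 -.002 -.048 0 .083;-1 -.002 -.048 0 0;-1 -.002 -.048 0 0;-1 -.002 -.048 0 0;-1 -.002 -.048 0 0;-1 0 -.04 0 0;-1 0 0 0 0;-1 0 0 0 0'
python3 - <<'E'
from h import *
o=bot.observe(); y=R.from_rotvec(o["orientation"]).as_matrix(); print(o["eef_pos"].round(4),np.degrees(np.arctan2(y[1,1],y[0,1])),y[:,2].round(3))
E
```

```text
clock: 26.5
eef_pos: [0.4657, -0.0445, 0.1086]
orientation: [3.096, -0.195, 0.013]
ft_force: [0.9, 0.9, -1.4]
grip_width: 0.394
[ 0.4657 -0.0445  0.1086] -97.2205707889295 [ 0.006 -0.04  -0.999]
```

```bash
python3 -m handwheel '-1 .012 0 -.01 -.015;-1 0 0 -.025 0;-1 0 0 -.025 0;-1 0 0 -.016 0;-1 0 0 -.003 0;-1 0 0 0 0'
python3 - <<'E'
from h import *
np.set_printoptions(precision=4,suppress=True)
o=bot.observe(); y=R.from_rotvec(o["orientation"]).as_matrix(); print(o["eef_pos"].round(4),np.degrees(np.arctan2(y[1,1],y[0,1])),y[:,2].round(3))
im,c=shot("wrist"); np.save("cw10.npy",c,allow_pickle=True)
save(cv2.resize(im[60:300,180:460],None,fx=2.5,fy=2.5),"w10")
E
```

```text
clock: 27.25
eef_pos: [0.4824, -0.0366, 0.0237]
orientation: [3.098, -0.205, 0.015]
ft_force: [0.1, 0.5, -2.4]
grip_width: 0.396
[ 0.4824 -0.0366  0.0237] -97.56792953463021 [ 0.007 -0.038 -0.999]
```

View pics/w10.png

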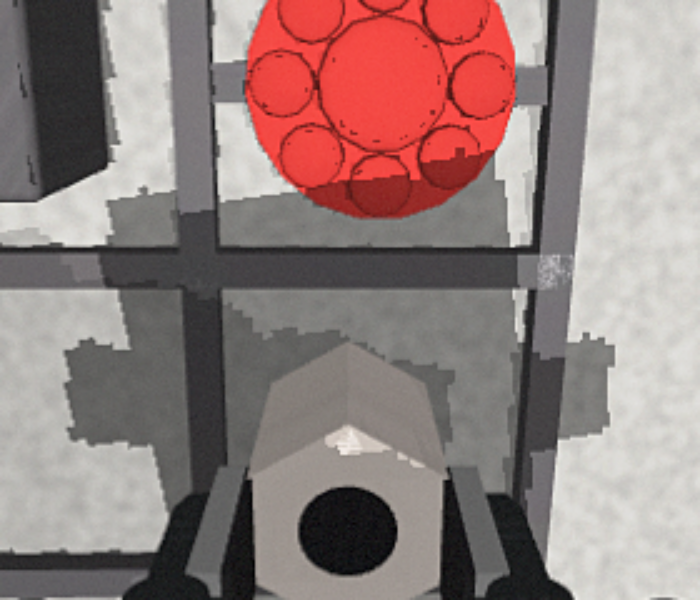

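The spacer's foot has its back corner at crop (348,343). The cell's inner edges are at u≈223 and 524 (row 382), and the back bar's near edge is at row 289.

Run:
```python
from h import *
np.set_printoptions(precision=4,suppress=True)
c=np.load("cw10.npy",allow_pickle=True).item(); f=lambda p:np.array(p)/2.5+[180,60]
yaw=np.radians(-8.15); ex=np.array([np.cos(yaw),np.sin(yaw)]); ey=np.array([-np.sin(yaw),np.cos(yaw)])
b=world(f([[348,343],[272,382],[425,381]]),c,.007)[:,:2]; g=world(f([[223,382],[524,382],[373,289],[373,252]]),c,.008)[:,:2]
bc=b[0]-.0207*ex; print("spacer",bc,b[1:].mean(0)-.0103*ex,np.linalg.norm(b[1]-b[2]),"dy",(g[:2].mean(0)-bc)@ey,"dx",(g[2]-bc)@ex-.036,"w",(g[0]-g[1])@ey,(g[3]-g[2])@ex)
```

```text
spacer [ 0.4811 -0.0372] [ 0.482  -0.0377] 0.03573129720127765 dy -0.006248864566073967 dx -0.0022431856750857807 w 0.07013962619716088 0.008438756566331885
```

```bash
python3 -m handwheel '-1 -.0035 -.0055 0 0;-1 0 0 0 0;-1 0 0 -.004 0;-1 0 0 0 0'
python3 - <<'E'
from h import *
o=bot.observe(); print(o["eef_pos"].round(4),o["ft_force"].round(1))
E
```

```text
clock: 27.8
eef_pos: [0.4801, -0.0425, 0.0212]
orientation: [3.098, -0.205, 0.02]
ft_force: [-0.0, -0.0, -1.9]
grip_width: 0.399
[ 0.4801 -0.0425  0.0212] [-0.  -0.  -1.9]
```

```bash
python3 -m handwheel '-1 -.001 0 -.0035 0;-1 0 0 -.001 0;-1 0 0 0 0'
python3 - <<'E'
from h import *
o=bot.observe(); print(o["eef_pos"].round(4),o["ft_force"].round(1))
E
```

```text
clock: 28.18
eef_pos: [0.4791, -0.0425, 0.017]
orientation: [3.098, -0.206, 0.02]
ft_force: [-1.0, -0.2, 1.4]
grip_width: 0.397
[ 0.4791 -0.0425  0.017 ] [-1.  -0.2  1.4]
```

```bash
python3 -m handwheel '0.2 0 0 0 0;0.2 0 0 0 0;0.6 0 0 0 0;1 0 0 .03 0;1 0 0 .05 0;1 0 0 .05 0;1 0 0 .02 0;1 0 0 0 0'
python3 - <<'E'
from h import *
np.set_printoptions(precision=4,suppress=True)
im,c=shot("wrist"); save(im,"w11f"); H=hsv(im).astype(int); V=H[...,2]
p=pix([[.4785,-.0434,.05]],c)[0]; u,v=p.astype(int); print(p)
m=(V[v-40:v+40,u-40:u+40]<50); 
for b in blobs(m,20): print("dark",cen(b)+[u-40,v-40],cv2.contourArea(b),world(cen(b)+[u-40,v-40],c,.05)[0])
E
python3 -m handwheel '1 .001 .047 0 0;1 .001 .047 0 0;1 .001 .047 0 0;1 .001 .047 0 0;1 .001 .047 0 0;1 .001 .045 0 0;1 0 0 0 0;1 0 0 0 0'
python3 - <<'E'
from h import *
np.set_printoptions(precision=4,suppress=True)
o=bot.observe(); y=R.from_rotvec(o["orientation"]).as_matrix(); print(o["eef_pos"].round(4),np.degrees(np.arctan2(y[1,1],y[0,1])),y[:,2].round(3))
im,c=shot("wrist"); np.save("cw12.npy",c,allow_pickle=True); save(im,"w12f")
p=pix([.513,.244,.05],c)[0]; u,v=p.astype(int); x0,y0=max(u-70,0),max(v-55,0); print(p,x0,y0)
save(cv2.resize(im[y0:y0+110,x0:x0+140],None,fx=5,fy=5,interpolation=cv2.INTER_CUBIC),"w12")
E
```

```text
clock: 29.18
eef_pos: [0.4788, -0.0425, 0.1711]
orientation: [3.098, -0.205, 0.021]
ft_force: [0.2, -0.0, -0.2]
grip_width: 0.999
[314.7525 182.2189]
dark [315.0303 182.0606] 264.0 [ 0.4786 -0.0437  0.05  ]
dark [275.9598 173.9946] 124.5 [ 0.4908 -0.0107  0.05  ]
dark [320.2582 200.3388] 91.0 [ 0.461 -0.046  0.05 ]
clock: 30.22
eef_pos: [0.4761, 0.2424, 0.157]
orientation: [3.088, -0.209, -0.008]
ft_force: [-0.0, -1.0, 0.4]
grip_width: 0.997
[0.4761 0.2424 0.157 ] -97.73229739127186 [-0.008 -0.046 -0.999]
[304.2211 141.4937] 234 86
```

View pics/w12.png

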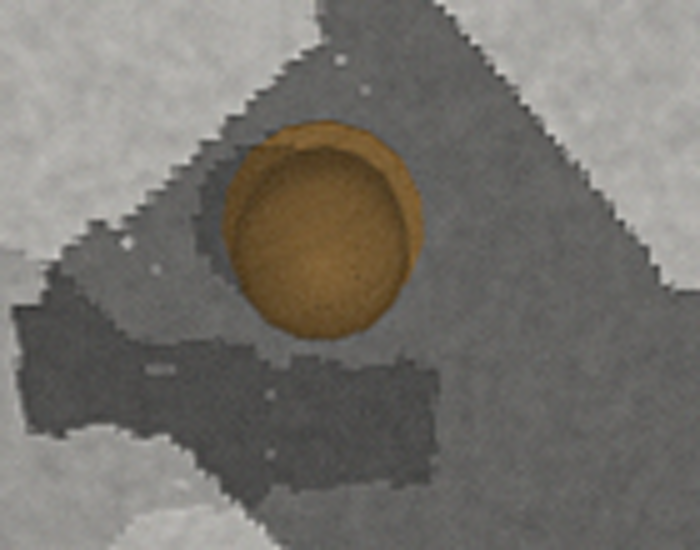

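The spacer's dot measures within 1 mm of its cell centre. The brass finial's foot disc is centred at crop (323,221) and its dome at (322,243).

Run:
```python
from h import *
np.set_printoptions(precision=4,suppress=True)
c=np.load("cw12.npy",allow_pickle=True).item(); f=lambda p:np.array(p)/5+[234,86]
print(world(f([[323,221],[222,221],[424,221]]),c,.006),world(f([[322,243],[234,243],[410,243]]),c,.04))
```

```text
[[0.5169 0.2485 0.006 ]
 [0.5195 0.267  0.006 ]
 [0.5142 0.2298 0.006 ]] [[0.5177 0.2481 0.04  ]
 [0.5198 0.2626 0.04  ]
 [0.5157 0.2336 0.04  ]]
```

```bash
python3 -m handwheel '0.5 .039 .006 0 0;0.5 0 0 -.025 0;0.5 0 0 -.03 0;0.5 0 0 -.02 0;0.5 0 0 0 0' 60
python3 - <<'E'
from h import *
o=bot.observe(); y=R.from_rotvec(o["orientation"]).as_matrix(); print(o["eef_pos"].round(4),np.degrees(np.arctan2(y[1,1],y[0,1])),y[:,2].round(3))
E
```

```text
clock: 30.9
eef_pos: [0.5166, 0.2404, 0.0784]
orientation: [3.084, -0.224, -0.011]
ft_force: [-0.4, -0.0, 0.0]
grip_width: 0.754
[0.5166 0.2404 0.0784] -98.28667527129335 [-0.011 -0.049 -0.999]
```

```bash
python3 -m handwheel '0.5 0 .0075 -.02 0;0.5 0 .001 -.02 0;0.5 -.001 0 -.015 0;0.5 0 0 0 0'
python3 - <<'E'
from h import *
o=bot.observe(); y=R.from_rotvec(o["orientation"]).as_matrix(); print(o["eef_pos"].round(4),np.degrees(np.arctan2(y[1,1],y[0,1])),y[:,2].round(3))
E
```

```text
clock: 31.4
eef_pos: [0.5166, 0.2494, 0.0216]
orientation: [3.085, -0.226, -0.008]
ft_force: [-0.3, 0.5, 0.7]
grip_width: 0.747
[0.5166 0.2494 0.0216] -98.39087396942746 [-0.009 -0.047 -0.999]
```

```bash
python3 -m handwheel '0.5 0 -.001 -.008 0;0.5 0 0 0 0;-1 0 0 0 0;-1 0 0 0 0;-1 0 0 0 0;-1 0 0 0 0;-1 0 0 0 0;-1 0 0 0 0;-1 0 0 0 0' 60
python3 - <<'E'
from h import *
o=bot.observe(); y=R.from_rotvec(o["orientation"]).as_matrix(); print(o["eef_pos"].round(4),np.degrees(np.arctan2(y[1,1],y[0,1])),y[:,2].round(3))
E
python3 -m handwheel '-1 0 0 .015 0;-1 0 0 .03 0;-1 0 0 .04 0;-1 0 0 .03 0;-1 0 0 0 0'
python3 - <<'E'
from h import *
o=bot.observe(); y=R.from_rotvec(o["orientation"]).as_matrix(); print(o["eef_pos"].round(4),np.degrees(np.arctan2(y[1,1],y[0,1])),y[:,2].round(3))
E
```

```text
clock: 32.52
eef_pos: [0.518, 0.249, 0.0151]
orientation: [3.087, -0.227, -0.004]
ft_force: [-0.1, -0.8, 0.3]
grip_width: 0.3
[0.518  0.249  0.0151] -98.41492751172675 [-0.006 -0.046 -0.999]
clock: 33.15
eef_pos: [0.5176, 0.2488, 0.1362]
orientation: [3.088, -0.227, -0.003]
ft_force: [0.2, -0.2, -1.8]
grip_width: 0.298
[0.5176 0.2488 0.1362] -98.415082254763 [-0.005 -0.045 -0.999]
```

```bash
python3 -m handwheel '-1 .0105 -.045 0 0;-1 .0105 -.045 0 0;-1 .0105 -.045 0 0;-1 .0105 -.045 0 0;-1 .0105 -.037 0 0;-1 0 0 0 0;-1 0 0 0 0;-1 0 0 -.02 0;-1 0 0 0 0'
python3 - <<'E'
from h import *
o=bot.observe(); y=R.from_rotvec(o["orientation"]).as_matrix(); print(o["eef_pos"].round(4),np.degrees(np.arctan2(y[1,1],y[0,1])),y[:,2].round(3))
E
```

```text
clock: 34.28
eef_pos: [0.5648, 0.0285, 0.1102]
orientation: [3.088, -0.217, -0.017]
ft_force: [-0.7, 0.8, -1.2]
grip_width: 0.299
[0.5648 0.0285 0.1102] -98.02684696863865 [-0.014 -0.045 -0.999]
```

```bash
python3 -m handwheel '-1 .005 -.0035 0 0;-1 0 0 0 0;-1 0 0 -.02 0;-1 0 0 -.015 0;-1 0 0 0 0;-1 0 0 0 0'
python3 - <<'E'
from h import *
o=bot.observe(); y=R.from_rotvec(o["orientation"]).as_matrix(); print(o["eef_pos"].round(4),np.degrees(np.arctan2(y[1,1],y[0,1])),y[:,2].round(3))
E
```

```text
clock: 35.02
eef_pos: [0.5725, 0.027, 0.0772]
orientation: [3.09, -0.213, -0.01]
ft_force: [0.9, -0.2, -1.4]
grip_width: 0.298
[0.5725 0.027  0.0772] -97.8858064397688 [-0.009 -0.043 -0.999]
```

```bash
python3 -m handwheel '-1 -.003 -.0025 -.005 0;-1 0 0 0 0;-1 0 0 0 0'
python3 - <<'E'
from h import *
np.set_printoptions(precision=4,suppress=True)
o=bot.observe(); y=R.from_rotvec(o["orientation"]).as_matrix(); print(o["eef_pos"].round(4),y[:,2].round(3))
im,c=shot("wrist"); np.save("cw13.npy",c,allow_pickle=True)
s,cs=shot("side"); save(s,"s13")
a=np.clip(im[120:320,220:420].astype(float)*1.8,0,255).astype(np.uint8); a=cv2.resize(a,None,fx=2.5,fy=2.5)
p=pix([.5687,.0243,.06],cs)[0].astype(int); print(p); x0,y0=p[0]-35,p[1]-50; print(x0,y0)
b=cv2.resize(np.clip(s[y0:y0+100,x0:x0+60].astype(float)*1.8,0,255).astype(np.uint8),(300,500))
save(np.hstack([a,b]),"w13")
E
```

```text
clock: 35.4
eef_pos: [0.57, 0.0242, 0.0729]
orientation: [3.09, -0.214, -0.007]
ft_force: [0.4, -0.0, -0.6]
grip_width: 0.301
[0.57   0.0242 0.0729] [-0.008 -0.043 -0.999]
[302 200]
267 150
```

View pics/w13.png

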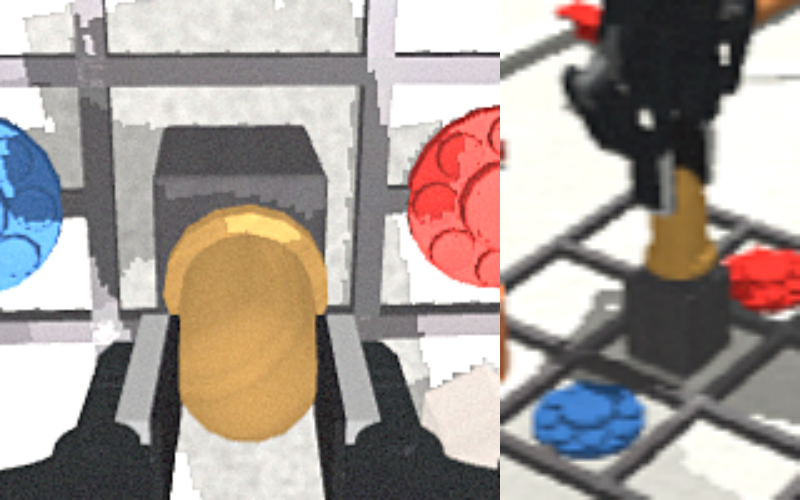

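Run:
```python
from h import *
np.set_printoptions(precision=4,suppress=True)
c=np.load("cw13.npy",allow_pickle=True).item(); f=lambda p:np.array(p)/2.5+[220,120]
yaw=np.radians(-8.15); ex=np.array([np.cos(yaw),np.sin(yaw)]); ey=np.array([-np.sin(yaw),np.cos(yaw)])
B=world(f([[154,176],[327,176]]),c,.05)[:,:2]; bc=B.mean(0)-.021*ex; F0=world(f([[160,126],[306,126]]),c,0)[:,:2]
print("boss",bc,np.linalg.norm(B[0]-B[1]),"foot",F0.mean(0)-.021*ex,np.linalg.norm(F0[0]-F0[1]))
for z in(.0578,.0638):
    t=world(f([[246,205],[164,285],[327,285]]),c,z)[:,:2]; fc=t[0]-.019*ex; print("fin",fc,t[1:].mean(0),np.linalg.norm(t[1]-t[2]),"err y",(bc-fc)@ey,(bc-t[1:].mean(0))@ey,"x",(bc-fc)@ex)
```

```text
boss [0.5705 0.0244] 0.04080777237066545 foot [0.57   0.0249] 0.04268798080288441
fin [0.568  0.0239] [0.5669 0.024 ] 0.038564546230903524 err y 0.0008810534289833253 0.0009329915517360914 x 0.002477273950653512
fin [0.5701 0.0239] [0.5697 0.0239] 0.03728454678501552 err y 0.0006125676450031783 0.0006627818846860876 x 0.0003273688950179816
```

The finial is within about 1–2 mm of the boss's centre. I'll lower it.

```bash
python3 -m handwheel '-1 .001 .0007 -.005 0;-1 0 0 -.0015 0;-1 0 0 0 0'
python3 - <<'E'
from h import *
o=bot.observe(); y=R.from_rotvec(o["orientation"]).as_matrix(); print(o["eef_pos"].round(4),o["ft_force"].round(1),y[:,2].round(3))
E
```

```text
clock: 35.88
eef_pos: [0.5711, 0.0251, 0.0659]
orientation: [3.09, -0.213, -0.007]
ft_force: [-0.3, -0.2, -2.0]
grip_width: 0.298
[0.5711 0.0251 0.0659] [-0.3 -0.2 -2. ] [-0.008 -0.043 -0.999]
```

```bash
python3 -m handwheel '-1 0 0 -.0012 0;-1 0 0 0 0'
```

```text
clock: 36.12
eef_pos: [0.5715, 0.025, 0.0651]
orientation: [3.09, -0.213, -0.006]
ft_force: [-1.2, 0.2, 0.1]
grip_width: 0.3
```

```bash
python3 -m handwheel '-0.2 0 0 0 0;-0.1 0 0 0 0;0.2 0 0 0 0;0.5 0 0 0 0;0.5 0 0 0 0;0.5 0 0 .02 0;0.5 0 0 .04 0;0.5 0 0 .05 0;0.5 0 0 .04 0;0.5 0 0 0 0'
python3 - <<'E'
from h import *
im,c=shot("wrist"); save(im,"w14f"); s,cs=shot("side"); save(s,"s14f")
a=cv2.resize(im[90:300,200:450],(500,420)); b=cv2.resize(s[150:270,230:380],(300,240)); b=np.vstack([b,np.zeros((180,300,3),np.uint8)])
save(np.hstack([a,b]),"w14"); o=bot.observe(); print(o["eef_pos"],o["orientation"]); np.save("cw14.npy",c,allow_pickle=True)
E
```

```text
clock: 37.38
eef_pos: [0.5705, 0.025, 0.2193]
orientation: [3.09, -0.213, -0.007]
ft_force: [0.0, 0.1, 0.4]
grip_width: 0.751
[0.56823163 0.02487817 0.21594069] [ 3.08922978 -0.21263093 -0.01654754]
```

View pics/w14.png

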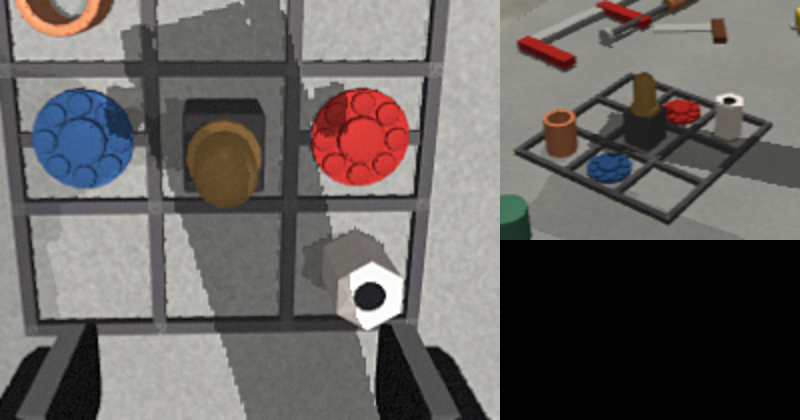

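Run:
```python
from h import *
a=hsv(cv2.imread("pics/side0.png")[:,:,::-1]); b=hsv(cv2.imread("pics/s14f.png")[:,:,::-1])
for n,(u,v),h0,t in (("tin",(233,262),75,20),("magnet",(322,294),12,8),("tape",(387,160),28,8)):
    for q in (a,b):
        w=q[v-18:v+18,u-18:u+18].astype(int); m=(abs(w[...,0]-h0)<t)&(w[...,1]>110)&(w[...,2]>40); bl=blobs(m,15); print(n,[ (cen(x)+[u-18,v-18]).round(1).tolist() for x in bl[:1]])
bot.finish_job()
```

```text
tin [[236.5, 272.7]]
tin [[238.2, 270.8]]
magnet [[321.9, 293.6]]
magnet [[321.9, 293.6]]
tape [[386.5, 160.8]]
tape [[386.5, 160.8]]
the job is handed in; nothing more can be done
```

The layout is done and handed in at about 37 s. The boss is in the middle cell, the copper sleeve behind blue and the white spacer in front of red. The brass finial stands on the boss.

- **Sleeve regrasp:** the first grip slipped at the lift. The sleeve stayed standing where it was, so I took it again lower and at 70 N instead of 35 N.
- **Last checks:** measured off centre, the boss was within about 2 mm, the sleeve about 2 mm and the spacer dot under 1 mm. The finial was within about 1–2.5 mm of the boss's centre just before lowering. The last wrist and side views show all four upright and the gripper clear.
- **Bystanders:** in the side view the magnet and tape are at exactly the same pixels as at the start. The tin's colour blob differs by about 2 px. That blob covered only part of the tin and the lighting there changed; nothing came near it, so I put it down to shading. I handed in without a second look, so this check is not clean.
- **Other disagreement:** the wrist and top cameras differed by about 2–5 mm on the grille's position. I placed each piece against the bars as seen from close by, and the finial against the boss.

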